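# Slide a printing plate out past the end of its ledge

## Robot

A 7-joint arm with a two-finger parallel gripper is mounted at the origin on the work surface. World frame = base frame: x ahead of the robot, y to its left, z up, the work surface at z = 0. Lengths are in mm, angles in rad, forces in N, time in s.
With the tool pointing down it reaches from about 400 to 875 mm from the base axis. Payload 4.4 kg.
Tool frame: the origin (TCP) lies midway between the tips of the shut fingers; the grasp point (between the pads) lies 19 mm behind it; z points along the fingers, y is the line along which they close (so a half turn about z gives the same grasp; the last joint's range is limited). The gripper opens to 85 mm and grips with 20 to 120 N. Pads are 22 mm wide; open, the fingers measure 114 mm over their backs; the gripper's body (76 mm by 85 mm) begins 54 mm behind the grasp point. The pads swing forward as they close: fully open they stand 13 mm farther back than shut.
Start: joints at [-1.196, 0.628, 0.038, 1.517, -0.027, 0.996, -0.02], TCP at [277.31, 587.892, 231.313] pointing down, gripper open.
Joint ranges: [-3.06, 3.06], [-0.37, 2.12], [-1.25, 1.32], [0.18, 2.47], [-1.1, 4.24], [0.23, 1.98], [-2.94, 2.94]. Speed limits (rad/s): [2.57, 2.57, 3.14, 3.14, 3.14, 3.14, 3.14].

## Interface

Orientations are given as [roll, pitch, yaw] about the fixed x, y, z axes, in that order (R = Rz(yaw) Ry(pitch) Rx(roll)).
In Python, from cell import read_state, get_image, finish_job gives the robot as it stands.
- The arm moves only by the tool send_rows, never from a script. Its argument "series" is a list of rows, each an object of numbers: "ax", "ay", "az": the turn, a rotation vector about the tool's x, y, z in rad; "dx", "dy", "dz": the shift along the tool's x, y, z in cm; "hand": the closure, from 0 (fully open) to 1 (shut). In form: [{"ax": .., "ay": .., "az": .., "dx": .., "dy": .., "dz": .., "hand": ..}, ...]. A call has 1 to 10 rows; each row is the pose to reach, as a shift and turn from the pose commanded when the call began, along the tool's axes at that moment; what a row does not reach only later rows make up. A row lasts 1/10 s, in which the tool goes at most 50 mm and 8.59 degrees, less where a joint would pass 70% of its speed; a pose out of reach is approached as far as the arm can. A call with a gripper value outside its range is refused whole. The fingers move at their own pace and stop on an object; the grip force is fixed at half the most. Time passes only in rows, so rows that repeat a pose let the fingers close. It gives the time, the measured TCP pose, the force, the opening and the grip force at its end, in the units of the state.
- read_state(): the state, without advancing time (a new reading comes with each control period).
- get_image(name): name is "scene" or "top"; returns a dict with "pixels" (420x560x3 uint8, red, green, blue), "mtx" (3x3 intrinsics, pixels), "R" (3x3) and "t" (3): a world point X has camera coordinates R X + t. Camera axes: x right, y down, z forward; pixel columns grow to the right and rows downward; lengths in mm; the calibration is good to about 2 mm. A picture is of the moment at which its call begins. There is no depth.
- finish_job(): hands the job in; it is judged then, once.
The state is a dict: "clock": time; "qpos": joint angles; "qd": joint speeds; "tau": joint torques, N m; "eef_pos": TCP position; "tool_rot": TCP orientation; "force": force on the tool from outside, world axes, zero at the start; "torque": the same for the moment, N m; "width": finger opening in mm; "gripper_force": force on a finger pad.
Only numpy, scipy, OpenCV 4.12 (cv2) and the standard library are available. Lean on these libraries where they do the work, as an engineer would, in place of code of your own. Each camera call takes 0.05 s, during which the arm holds its last target. There are 200 camera calls.

## Task

Push the copper printing plate along its wooden ledge, towards the end where the white inking slab lies, until about a third of its length sticks out straight past the end of the ledge, so that its edge shows and can be taken hold of later. Only slide it: the plate must stay flat on the ledge, never lifted or tipped, and everything else on the table stays where it stands.

Things in the scene. Friction and masses are not known exactly. Their poses are not given: they have to be found in the camera images.
- stand: The ledge: a fixed wooden riser, grey top 150 mm (its x) by 300 mm (its y), 50 mm above the table. Origin: centre of its underside, on the table. The ledge runs along its y axis; both ends (y = +150 and -150 mm) and the -x side towards the robot are open. Along the far (+x) side runs a white fence, x = 60 to 75 mm, 12 mm above the top. Turned by up to 0.25 rad.
- plate: The printing plate: a loose copper-faced board, 100 mm (its x) by 150 mm (its y), 6 mm thick, about 0.25 kg. Origin: centre of its underside. It starts flat near the middle of the ledge, its long (y) axis along it to within 0.08 rad. It slides with 1 to 3 N and stops when no longer pushed; it tips off with half its length (75 mm) overhanging; a third is 50 mm.
- slab: The white inking slab with red, green and orange ink dots and a blue stripe, fixed on the table beyond one end of the ledge (which end varies): 150 mm (its x) by 140 mm (its y), 12 mm thick. Origin: centre of its underside. The plate is to stick out over this end.
- tray: A shallow empty black tray, 150 by 140 mm and 22 mm high, fixed on the table beyond the other end of the ledge. Origin: centre of its underside.
- ink_tin: Small red-labelled ink tin, 48 mm wide, 45 mm high, loose on the table between the robot and the ledge. Origin: centre of its underside. Leave alone.
- brush_jar: Glass jar of brushes, 70 mm wide, jar 85 mm and brushes up to about 190 mm high, loose. Origin: centre of its underside. Leave alone.
- pencil_cup: Dark metal cup of pencils, 68 mm wide, cup 90 mm and pencils up to about 155 mm high, loose. Origin: centre of its underside. Leave alone.
- paint_bottle: White paint bottle with a blue label and a black cap, 60 mm wide, 130 mm high, loose. Origin: centre of its underside. Leave alone.
- mug: Blue mug, 76 mm wide, 85 mm high, handle to its +y, loose. Origin: centre of its underside. Leave alone.
- palette_knife: Palette knife about 200 mm long lying on the table beyond the ledge, loose. It lies along its x axis. Leave alone.
Things that resemble listed ones, but are neither listed nor needed, are in the scene too. Of the things like the slab, leave any that is black; of the rest the smaller one is meant. What is meant by the plate is not grey, and is the smaller of those in its own colour.

How it is judged (in metres and radians):
At the end, for the whole second after the job is handed in: The plate lies flat and at rest on the ledge with 35 to 65 mm of its length past the end beside the white slab, its long axis within 0.2 rad of the ledge, and not more than about 20 mm out over the open near side; nothing lifted, tipped or displaced (((y of slab in the frame of stand above 0 m and y of plate in the frame of stand between 0.11 and 0.14 m) or (y of slab in the frame of stand below 0 m and y of plate in the frame of stand between -0.14 and -0.11 m)) and x of plate in the frame of stand between -0.045 and 0.025 m and z of plate in the frame of stand between 0.046 and 0.055 m and angle between the y axis of plate and the y axis of stand, either way round below 0.2 rad and angle between plate's own z axis and vertical below 0.06 rad and linear speed of plate below 0.01 m/s); the robot touches nothing.
It fails at once if the plate is lifted off the ledge or falls from it (height (world z) of plate above 0.065 m or height (world z) of plate below 0.04 m).
It fails at once if the plate is tipped (angle between plate's own z axis and vertical above 0.15 rad).
It fails at once if another thing on the table is displaced (distance of any of ink_tin, brush_jar, pencil_cup, paint_bottle, mug, palette_knife from where it was at the start of the episode above 0.02 m).
It also fails if it takes over 35 s, if anything falls off the work surface, if the arm or the gripper's body presses on something with over 40 N, if the wrist force passes 120 N, or if a joint passes its speed limit or range.

## Working session

There is one attempt and no reset: what is moved stays moved. The work goes in short steps, Python scripts to look and compute and a tool call to move; the robot and the scene stay as the last step left them, time stands still between calls to the robot, and variables do not carry over. Pictures are saved under pics/ and viewed, at most 10 in all, crops included, and the job is handed in when it is done.

Besides the shell and the picture viewer there is one more tool, called after "Emit:" in YAML: its name, and indented under it one key for each argument. send_rows: Moves the arm, as the interface text tells. Its arguments: {"type":"object","properties":{"series":{"type":"array","items":{"type":"object","properties":{"ax":{"type":"number"},"ay":{"type":"number"},"az":{"type":"number"},"dx":{"type":"number"},"dy":{"type":"number"},"dz":{"type":"number"},"hand":{"type":"number"}}}}},"required":["series"]}

```bash
mkdir -p pics
python3 - <<'E'
from cell import *
import cv2,numpy as np,pickle
s=read_state();print(s['clock'],s['eef_pos'],s['tool_rot'],s['width'])
for n in('top','scene'):
    g=get_image(n);pickle.dump(g,open(n+'.pkl','wb'));cv2.imwrite(f'pics/{n}0.png',g['pixels'][:,:,::-1]);print(n,g['mtx'],g['R'],g['t'])
E
```

```text
0.0 [277.04499748 587.27095921 230.37255733] [-3.13962006e+00  4.85830622e-05  2.70075524e+00] 85.53751692614875
top [[407.43548787   0.         278.70853802]
 [  0.         407.43548787 209.73382441]
 [  0.           0.           1.        ]] [[-0.0025261  -0.99999495 -0.0019293 ]
 [-0.99542619  0.0026988  -0.09549566]
 [ 0.09550038  0.00167924 -0.99542798]] [  -4.21503988  494.72566243 1082.59574612]
scene [[451.43027733   0.         285.32744164]
 [  0.         451.43027733 201.97795574]
 [  0.           0.           1.        ]] [[-0.65563152  0.75501211  0.01019974]
 [ 0.55234013  0.48875973 -0.67530312]
 [-0.51484726 -0.43711628 -0.73746977]] [ 299.76400603 -217.10348051 1821.23182994]
```

View pics/top0.png

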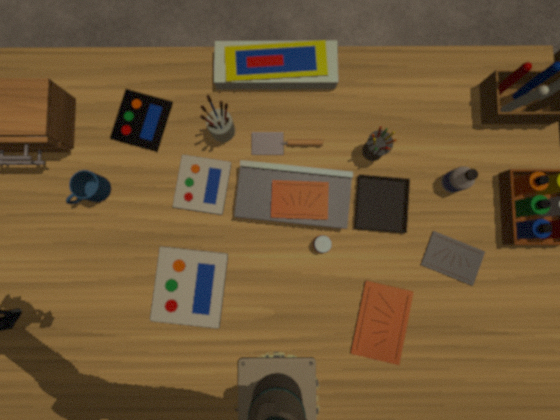

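View pics/scene0.png

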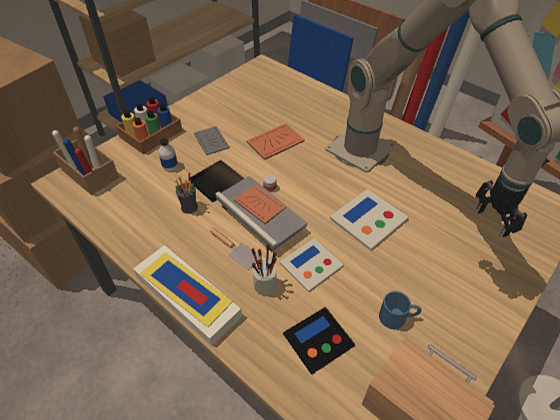

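The top view shows the ledge at about cols 237–352, rows 163–228, and the small copper plate on it at cols 271–328, rows 181–220. The small white slab is at (203,185), on the +y side, so the push goes towards +y from the tray end. The large copper board at (383,320) and the large slab at (190,287) are decoys.

```bash
cat > h.py <<'E'
import numpy as np,cv2
def proj(g,P): 
    c=g['R']@np.asarray(P,float).T+np.asarray(g['t']).reshape(3,1); u=g['mtx']@c; return (u[:2]/u[2]).T
def back(g,px,z):
    px=np.atleast_2d(px); d=np.linalg.inv(g['mtx'])@np.c_[px,np.ones(len(px))].T
    R=g['R'];o=-R.T@g['t'];d=R.T@d; return (o[:,None]+d*(z-o[2])/d[2]).T
def plate(g,z=56,box=(225,360,155,240)):
    im=g['pixels'].astype(int);m=((im[...,0]-im[...,2]>60)&(im[...,0]>1.6*im[...,1])).astype(np.uint8)
    k=np.zeros_like(m);a,b,c,d=box;k[c:d,a:b]=m[c:d,a:b]
    k=cv2.morphologyEx(k,cv2.MORPH_CLOSE,np.ones((5,5)))
    c=max(cv2.findContours(k,0,1)[0],key=cv2.contourArea).reshape(-1,2)
    w=back(g,c,z)[:,:2].astype(np.float32); return cv2.minAreaRect(w)
E
python3 - <<'E'
import pickle,cv2,numpy as np
from h import *
g=pickle.load(open('top.pkl','rb'))
r=plate(g);print(r,cv2.boxPoints(r))
im=g['pixels'][150:245,165:420,::-1];cv2.imwrite('pics/crop.png',cv2.resize(im,None,fx=3.1,fy=3.1,interpolation=2))
E
```

```text
((518.9826049804688, -59.292518615722656), (147.2576446533203, 96.64177703857422), 88.25096130371094) [[ 468.43695  -131.4122  ]
 [ 565.03375  -134.36188 ]
 [ 569.52826    12.827164]
 [ 472.93146    15.77684 ]]
```

View pics/crop.png

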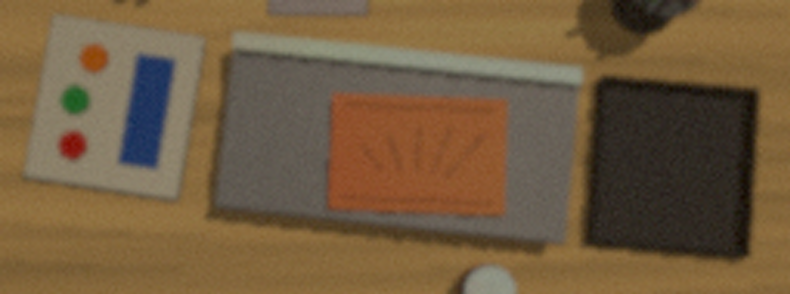

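The crop shows the ledge's near edge running from (213,212) to (566,243). The fence's back edge runs from (234,33) to (582,66). The plate sits at (330–507, 93–214), nearer the tray end.

Run:
```python
import pickle,cv2,numpy as np
from scipy.optimize import least_squares
from h import *
from cell import read_state
from scipy.spatial.transform import Rotation as Ro
g=pickle.load(open('top.pkl','rb'))
px=np.array([[213,212],[566,243],[234,33],[582,66]])/3.1+[165,150]-.35
L=np.array([[-75,150,50],[-75,-150,50],[75,150,62],[75,-150,62]])
def W(p):c,s=np.cos(p[2]),np.sin(p[2]);return np.c_[p[0]+c*L[:,0]-s*L[:,1],p[1]+s*L[:,0]+c*L[:,1],L[:,2]]
f=least_squares(lambda p:(proj(g,W(p))-px).ravel(),[530,0,-.1]);print('stand',f.x,f.fun.round(1))
x,y,a=f.x
Rs=np.array([[np.cos(a),-np.sin(a)],[np.sin(a),np.cos(a)]])
r=plate(g);print('plate in stand',Rs.T@(np.array(r[0])-[x,y]),'rel ang',-.0305-a)
print('plate corners in stand\n',(cv2.boxPoints(r)-[x,y])@Rs)
for q in ([-35,-140],[-10,-140]):print(q,Rs@q+[x,y])
s=read_state();print(s['clock'],Ro.from_euler('xyz',s['tool_rot']).as_matrix().round(3))
```

```text
stand [ 5.32534723e+02 -4.39859809e+01 -9.71287018e-02] [ 0.7 -0.8 -0.1 -0.1 -0.6  0.5 -0.   0.3]
plate in stand [-12.00387504 -16.5486245 ] rel ang 0.06662870176996938
plate corners in stand
 [[-55.31741095 -93.23010435]
 [ 41.11015053 -86.79830141]
 [ 31.30966087  60.13285535]
 [-65.11790061  53.7010524 ]]
[-35, -140] [ 484.12303989 -179.93195909]
[-10, -140] [ 509.00520776 -182.35636047]
0.1 [[-0.904  0.427 -0.001]
 [ 0.427  0.904 -0.002]
 [-0.    -0.002 -1.   ]]
```

Emit:
send_rows:
  series:
    - {"dx": -3.1,"dy": -2.8,"dz": 0,"ax": 0,"ay": 0,"az": 0.123,"hand": 0.4}
    - {"dx": -6.3,"dy": -5.6,"dz": 0,"ax": 0,"ay": 0,"az": 0.245,"hand": 0.4}
    - {"dx": -9.4,"dy": -8.4,"dz": 0,"ax": 0,"ay": 0,"az": 0.368,"hand": 0.4}
    - {"dx": -12.5,"dy": -11.2,"dz": 0,"ax": 0,"ay": 0,"az": 0.491,"hand": 0.4}
    - {"dx": -15.6,"dy": -14.0,"dz": 0,"ax": 0,"ay": 0,"az": 0.613,"hand": 0.4}
    - {"dx": -18.8,"dy": -16.8,"dz": 0,"ax": 0,"ay": 0,"az": 0.736,"hand": 0.4}
    - {"dx": -21.9,"dy": -19.6,"dz": 0,"ax": 0,"ay": 0,"az": 0.859,"hand": 0.4}
    - {"dx": -25.0,"dy": -22.4,"dz": 0,"ax": 0,"ay": 0,"az": 0.981,"hand": 0.4}
    - {"dx": -28.2,"dy": -25.2,"dz": 0,"ax": 0,"ay": 0,"az": 1.104,"hand": 0.4}
    - {"dx": -31.3,"dy": -28.0,"dz": 0,"ax": 0,"ay": 0,"az": 1.227,"hand": 0.4}

```text
clock: 1.1
eef_pos: [441.2, 199.5, 231.2]
tool_rot: [-3.141, -0.0, 1.469]
force: [0.8, 0.8, -0.1]
width: 51.2
gripper_force: 0.0
```

```bash
cat > to.py <<'E'
import sys,numpy as np
from cell import read_state
from scipy.spatial.transform import Rotation as Ro
s=read_state();M=Ro.from_euler('xyz',s['tool_rot']).as_matrix()
print(s['clock'],s['eef_pos'].round(1) if hasattr(s['eef_pos'],'round') else s['eef_pos'],M.round(3).tolist(),s['width'],np.round(s['force'],1))
print('stand xy',(np.array([[.9953,-.097],[.097,.9953]])@(np.array(s['eef_pos'])[:2]-[532.5,-44])).round(1))
if len(sys.argv)>1:print('cm',(M.T@(np.array(sys.argv[1:],float)-s['eef_pos'])/10).round(2))
E
python3 to.py 509 -182 230
```

```text
1.1 [441.2 199.5 231.2] [[0.102, 0.995, -0.0], [0.995, -0.102, 0.0], [0.0, -0.0, -1.0]] 51.23508852474772 [ 0.8  0.8 -0.1]
stand xy [-114.5  233.5]
cm [-37.26  10.62   0.12]
```

Emit:
send_rows:
  series:
    - {"dx": -4.5,"dy": 1.3,"hand": 0.4}
    - {"dx": -9.0,"dy": 2.6,"hand": 0.4}
    - {"dx": -13.5,"dy": 3.9,"hand": 0.4}
    - {"dx": -18.0,"dy": 5.2,"hand": 0.4}
    - {"dx": -22.5,"dy": 6.5,"hand": 0.4}
    - {"dx": -27.0,"dy": 7.8,"hand": 0.4}
    - {"dx": -31.5,"dy": 9.1,"hand": 0.4}
    - {"dx": -36.1,"dy": 10.6,"hand": 0.4}
    - {"dx": -36.1,"dy": 10.6,"dz": 4.5,"hand": 0.4}
    - {"dx": -36.1,"dy": 10.6,"dz": 9.0,"hand": 0.4}

```text
invalid input at $.series[0]: expected keys ax, ay, az, dx, dy, dz, hand
```

```bash
python3 to.py 510 -170.4 60
python3 - <<'E'
from cell import *
import cv2
g=get_image('scene');im=g['pixels'][130:290,130:350,::-1];cv2.imwrite('pics/s1.png',cv2.resize(im,None,fx=3,fy=3,interpolation=2))
E
```

```text
1.1 [441.2 199.5 231.2] [[0.102, 0.995, -0.0], [0.995, -0.102, 0.0], [0.0, -0.0, -1.0]] 51.23508852474772 [ 0.8  0.8 -0.1]
stand xy [-114.5  233.5]
cm [-36.1   10.61  17.12]
```

View pics/s1.png

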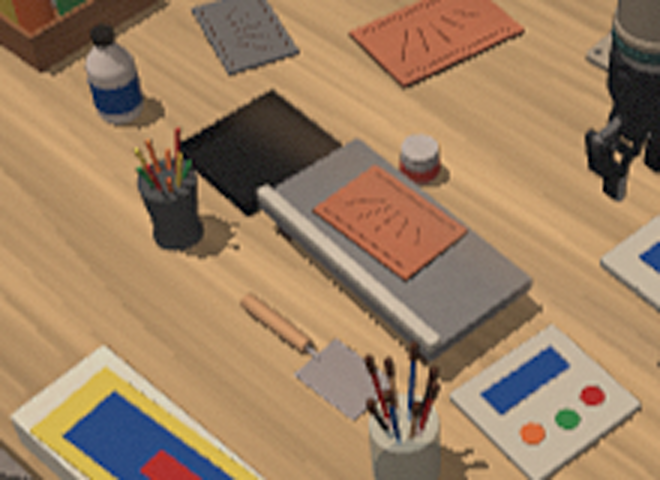

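The call was refused because keys were missing, so the arm has not moved. The picture shows the plate at (390,220), untouched on the ledge, with nothing over the tray end.

Emit:
send_rows:
  series:
    - {"dx": -4.5,"dy": 1.3,"dz": 0,"ax": 0,"ay": 0,"az": 0,"hand": 0.4}
    - {"dx": -9.0,"dy": 2.6,"dz": 0,"ax": 0,"ay": 0,"az": 0,"hand": 0.4}
    - {"dx": -13.5,"dy": 3.9,"dz": 0,"ax": 0,"ay": 0,"az": 0,"hand": 0.4}
    - {"dx": -18.0,"dy": 5.2,"dz": 0,"ax": 0,"ay": 0,"az": 0,"hand": 0.4}
    - {"dx": -22.5,"dy": 6.5,"dz": 0,"ax": 0,"ay": 0,"az": 0,"hand": 0.4}
    - {"dx": -27.0,"dy": 7.8,"dz": 0,"ax": 0,"ay": 0,"az": 0,"hand": 0.4}
    - {"dx": -31.5,"dy": 9.1,"dz": 0,"ax": 0,"ay": 0,"az": 0,"hand": 0.4}
    - {"dx": -36.1,"dy": 10.6,"dz": 0,"ax": 0,"ay": 0,"az": 0,"hand": 0.4}
    - {"dx": -36.1,"dy": 10.6,"dz": 4.5,"ax": 0,"ay": 0,"az": 0,"hand": 0.4}
    - {"dx": -36.1,"dy": 10.6,"dz": 9.0,"ax": 0,"ay": 0,"az": 0,"hand": 0.4}

```text
clock: 2.15
eef_pos: [512.5, -170.8, 141.0]
tool_rot: [3.138, 0.001, 1.471]
force: [1.1, 0.7, -1.6]
width: 51.2
gripper_force: 0.0
```

```bash
python3 to.py 510 -170.4 60
```

```text
2.15 [ 512.5 -170.8  141. ] [[0.1, 0.995, 0.004], [0.995, -0.1, -0.002], [-0.001, 0.004, -1.0]] 51.16731180126938 [ 1.1  0.7 -1.6]
stand xy [  -7.6 -128.1]
cm [ 0.02 -0.29  8.1 ]
```

Emit:
send_rows:
  series:
    - {"dx": 0,"dy": -0.2,"dz": 3.0,"ax": 0,"ay": 0,"az": 0,"hand": 0.4}
    - {"dx": 0,"dy": -0.2,"dz": 6.0,"ax": 0,"ay": 0,"az": 0,"hand": 0.4}
    - {"dx": 0,"dy": -0.2,"dz": 7.5,"ax": 0,"ay": 0,"az": 0,"hand": 0.4}
    - {"dx": 0,"dy": -0.2,"dz": 8.1,"ax": 0,"ay": 0,"az": 0,"hand": 0.4}
    - {"dx": 0,"dy": -0.2,"dz": 8.4,"ax": 0,"ay": 0,"az": 0,"hand": 0.4}
    - {"dx": 0,"dy": -0.2,"dz": 8.4,"ax": 0,"ay": 0,"az": 0,"hand": 0.4}
    - {"dx": 0,"dy": -0.2,"dz": 8.4,"ax": 0,"ay": 0,"az": 0,"hand": 0.4}

```text
clock: 2.85
eef_pos: [510.1, -168.4, 58.2]
tool_rot: [3.14, 0.0, 1.474]
force: [-0.7, -0.4, 0.7]
width: 51.7
gripper_force: 0.0
```

Emit:
send_rows:
  series:
    - {"dx": 0,"dy": 0,"dz": 0.1,"ax": 0,"ay": 0,"az": 0,"hand": 0.4}
    - {"dx": 0,"dy": 0,"dz": 0.2,"ax": 0,"ay": 0,"az": 0,"hand": 0.4}
    - {"dx": 0,"dy": 0,"dz": 0.2,"ax": 0,"ay": 0,"az": 0,"hand": 0.4}

```text
clock: 3.15
eef_pos: [509.6, -168.2, 55.5]
tool_rot: [3.141, -0.0, 1.474]
force: [-0.3, 0.3, 0.3]
width: 51.0
gripper_force: 0.0
```

Emit:
send_rows:
  series:
    - {"dx": 0,"dy": 0,"dz": 0.1,"ax": 0,"ay": 0,"az": 0,"hand": 0.4}
    - {"dx": 0,"dy": 0,"dz": 0.2,"ax": 0,"ay": 0,"az": 0,"hand": 0.4}
    - {"dx": 0,"dy": 0,"dz": 0.2,"ax": 0,"ay": 0,"az": 0,"hand": 0.4}

```text
clock: 3.45
eef_pos: [509.3, -168.2, 53.1]
tool_rot: [-3.141, -0.0, 1.474]
force: [0.4, -0.2, -0.2]
width: 51.4
gripper_force: 0.0
```

Emit:
send_rows:
  series:
    - {"dx": 0,"dy": 0,"dz": 0.1,"ax": 0,"ay": 0,"az": 0,"hand": 0.4}
    - {"dx": 0,"dy": 0,"dz": 0.15,"ax": 0,"ay": 0,"az": 0,"hand": 0.4}
    - {"dx": 0,"dy": 0,"dz": 0.15,"ax": 0,"ay": 0,"az": 0,"hand": 0.4}

```text
clock: 3.75
eef_pos: [509.4, -168.3, 51.7]
tool_rot: [-3.141, -0.0, 1.474]
force: [-0.1, 0.1, -0.9]
width: 51.0
gripper_force: 0.0
```

Emit:
send_rows:
  series:
    - {"dx": 0,"dy": 0,"dz": 0.1,"ax": 0,"ay": 0,"az": 0,"hand": 0.4}
    - {"dx": 0,"dy": 0,"dz": 0.1,"ax": 0,"ay": 0,"az": 0,"hand": 0.4}

```text
clock: 3.95
eef_pos: [509.4, -168.2, 50.7]
tool_rot: [-3.141, -0.0, 1.474]
force: [-0.3, -0.9, -0.5]
width: 51.5
gripper_force: 0.0
```

Emit:
send_rows:
  series:
    - {"dx": 0,"dy": 0,"dz": 0.1,"ax": 0,"ay": 0,"az": 0,"hand": 0.4}
    - {"dx": 0,"dy": 0,"dz": 0.1,"ax": 0,"ay": 0,"az": 0,"hand": 0.4}

```text
clock: 4.15
eef_pos: [509.4, -168.3, 49.7]
tool_rot: [-3.141, -0.0, 1.474]
force: [0.2, -0.3, 0.1]
width: 51.5
gripper_force: 0.0
```

Emit:
send_rows:
  series:
    - {"dx": 0,"dy": 0,"dz": 0.1,"ax": 0,"ay": 0,"az": 0,"hand": 0.4}
    - {"dx": 0,"dy": 0,"dz": 0.1,"ax": 0,"ay": 0,"az": 0,"hand": 0.4}

```text
clock: 4.35
eef_pos: [509.4, -168.2, 48.7]
tool_rot: [-3.141, -0.0, 1.474]
force: [0.6, 0.3, 1.1]
width: 51.5
gripper_force: 0.0
```

Emit:
send_rows:
  series:
    - {"dx": 0,"dy": 0,"dz": 0.1,"ax": 0,"ay": 0,"az": 0,"hand": 0.4}
    - {"dx": 0,"dy": 0,"dz": 0.1,"ax": 0,"ay": 0,"az": 0,"hand": 0.4}

```text
clock: 4.55
eef_pos: [509.4, -168.2, 47.7]
tool_rot: [-3.141, -0.0, 1.474]
force: [0.2, 0.3, 0.1]
width: 51.1
gripper_force: 0.0
```

Emit:
send_rows:
  series:
    - {"dx": 0,"dy": 0,"dz": 0.1,"ax": 0,"ay": 0,"az": 0,"hand": 0.4}
    - {"dx": 0,"dy": 0,"dz": 0.1,"ax": 0,"ay": 0,"az": 0,"hand": 0.4}

```text
clock: 4.75
eef_pos: [509.5, -168.3, 46.9]
tool_rot: [3.141, -0.0, 1.474]
force: [0.5, -0.0, 1.4]
width: 51.1
gripper_force: 0.6
```

Emit:
send_rows:
  series:
    - {"dx": 0,"dy": 0,"dz": 0.1,"ax": 0,"ay": 0,"az": 0,"hand": 0.4}
    - {"dx": 0,"dy": 0,"dz": 0.1,"ax": 0,"ay": 0,"az": 0,"hand": 0.4}

```text
clock: 4.95
eef_pos: [509.5, -168.3, 46.8]
tool_rot: [3.141, -0.0, 1.474]
force: [-1.6, 0.8, 10.7]
width: 51.3
gripper_force: 5.4
```

```bash
python3 to.py
```

```text
4.95 [ 509.5 -168.3   46.8] [[0.097, 0.995, 0.001], [0.995, -0.097, 0.0], [0.0, 0.0, -1.0]] 51.26644626491508 [-1.6  0.8 10.7]
stand xy [ -10.8 -125.9]
```

Emit:
send_rows:
  series:
    - {"dx": 0,"dy": 0,"dz": -0.25,"ax": 0,"ay": 0,"az": 0,"hand": 0.4}
    - {"dx": 0,"dy": 0,"dz": -0.25,"ax": 0,"ay": 0,"az": 0,"hand": 0.4}
    - {"dx": 0.8,"dy": 0,"dz": -0.25,"ax": 0,"ay": 0,"az": 0,"hand": 0.4}
    - {"dx": 1.6,"dy": 0,"dz": -0.25,"ax": 0,"ay": 0,"az": 0,"hand": 0.4}
    - {"dx": 2.4,"dy": 0,"dz": -0.25,"ax": 0,"ay": 0,"az": 0,"hand": 0.4}
    - {"dx": 3.2,"dy": 0,"dz": -0.25,"ax": 0,"ay": 0,"az": 0,"hand": 0.4}
    - {"dx": 4.0,"dy": 0,"dz": -0.25,"ax": 0,"ay": 0,"az": 0,"hand": 0.4}
    - {"dx": 4.5,"dy": 0,"dz": -0.25,"ax": 0,"ay": 0,"az": 0,"hand": 0.4}
    - {"dx": 5.0,"dy": 0,"dz": -0.25,"ax": 0,"ay": 0,"az": 0,"hand": 0.4}

```text
clock: 5.85
eef_pos: [514.4, -118.0, 48.2]
tool_rot: [3.142, 0.0, 1.474]
force: [-0.5, -0.1, -0.2]
width: 50.9
gripper_force: 0.6
```

```bash
python3 to.py
python3 - <<'E'
from cell import *
import cv2
for n,(a,b,c,d) in dict(scene=(130,290,130,350)).items():
    g=get_image(n);im=g['pixels'][a:b,c:d,::-1];cv2.imwrite('pics/s2.png',cv2.resize(im,None,fx=3.3,fy=3.3,interpolation=2))
E
```

```text
5.85 [ 514.4 -118.    48.2] [[0.097, 0.995, 0.0], [0.995, -0.097, -0.0], [-0.0, 0.0, -1.0]] 50.91522699981997 [-0.5 -0.1 -0.2]
stand xy [-10.8 -75.4]
```

View pics/s2.png

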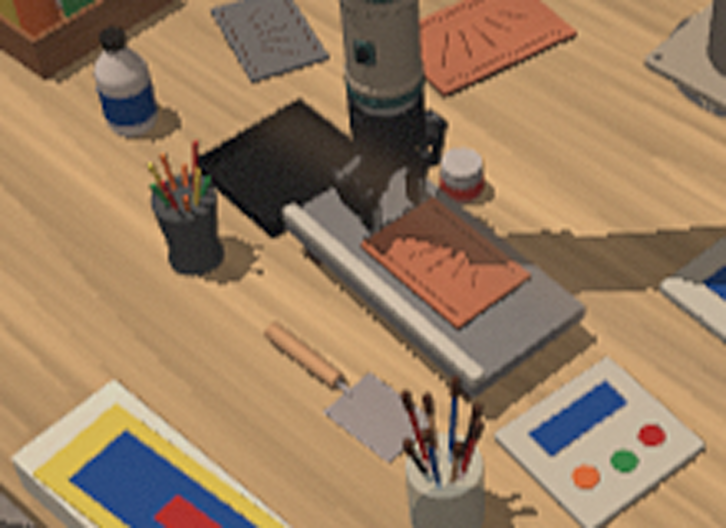

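The picture shows the fingers just behind the plate's rear edge, at about (395,225). The plate has slid forward, lies flat and is now parallel to the fence. I'll keep pushing.

Emit:
send_rows:
  series:
    - {"dx": 1.0,"dy": 0,"dz": 0,"ax": 0,"ay": 0,"az": 0,"hand": 0.4}
    - {"dx": 2.0,"dy": 0,"dz": 0,"ax": 0,"ay": 0,"az": 0,"hand": 0.4}
    - {"dx": 3.0,"dy": 0,"dz": 0,"ax": 0,"ay": 0,"az": 0,"hand": 0.4}
    - {"dx": 4.0,"dy": 0,"dz": 0,"ax": 0,"ay": 0,"az": 0,"hand": 0.4}
    - {"dx": 5.0,"dy": 0,"dz": 0,"ax": 0,"ay": 0,"az": 0,"hand": 0.4}
    - {"dx": 6.0,"dy": 0,"dz": 0,"ax": 0,"ay": 0,"az": 0,"hand": 0.4}
    - {"dx": 7.0,"dy": 0,"dz": 0,"ax": 0,"ay": 0,"az": 0,"hand": 0.4}
    - {"dx": 8.0,"dy": 0,"dz": 0,"ax": 0,"ay": 0,"az": 0,"hand": 0.4}
    - {"dx": 8.6,"dy": 0,"dz": 0,"ax": 0,"ay": 0,"az": 0,"hand": 0.4}
    - {"dx": 9.0,"dy": 0,"dz": 0,"ax": 0,"ay": 0,"az": 0,"hand": 0.4}

```text
clock: 6.9
eef_pos: [523.1, -28.2, 48.3]
tool_rot: [3.142, 0.0, 1.474]
force: [-0.3, -2.0, 1.1]
width: 51.1
gripper_force: 1.2
```

```bash
python3 to.py
python3 - <<'E'
from cell import *
import cv2
g=get_image('top');im=g['pixels'][140:250,165:400,::-1];cv2.imwrite('pics/t2.png',cv2.resize(im,None,fx=3.4,fy=3.4,interpolation=2))
import pickle;pickle.dump(g,open('top2.pkl','wb'))
E
```

```text
6.9 [523.1 -28.2  48.3] [[0.096, 0.995, 0.0], [0.995, -0.096, -0.0], [-0.0, 0.0, -1.0]] 51.07719465830694 [-0.3 -2.   1.1]
stand xy [-10.9  14.8]
```

View pics/t2.png

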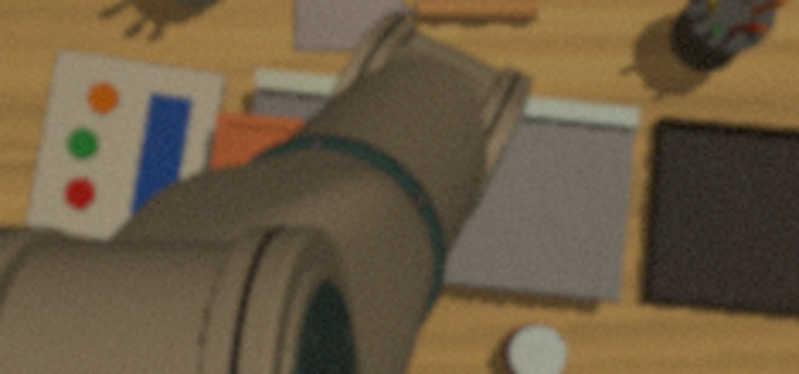

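The arm hides most of the plate. Its leading far corner shows at crop (217,114), already past the ledge end, so I'll locate that corner.

Run:
```python
from h import *
import pickle
g=pickle.load(open('top2.pkl','rb'))
for p in ([217,114],[211,166],[253,72],[250,112]):
    w=back(g,[np.array(p)/3.4+[165,140]-.35],56 if p[1]!=72 else 62)[0,:2]
    print(p,w,np.array([[.9953,-.097],[.097,.9953]])@(w-[532.5,-44]))
```

```text
[217, 114] [589.61806874 127.76352266] [ 40.18855212 176.49668677]
[211, 166] [548.5705328  132.06022198] [ -1.08284024 176.79158062]
[253, 72] [621.60498429  99.22818701] [ 74.79305673 151.198198  ]
[250, 112] [591.12866858 101.96157763] [ 44.1948408  150.96253906]
```

The leading edge is at stand y ≈ 176 mm and parallel to the ledge end, which puts the plate centre at about 101. It needs 24 mm more, then I retreat.

Emit:
send_rows:
  series:
    - {"dx": 0.6,"dy": 0,"dz": 0,"ax": 0,"ay": 0,"az": 0,"hand": 0.4}
    - {"dx": 1.2,"dy": 0,"dz": 0,"ax": 0,"ay": 0,"az": 0,"hand": 0.4}
    - {"dx": 1.8,"dy": 0,"dz": 0,"ax": 0,"ay": 0,"az": 0,"hand": 0.4}
    - {"dx": 2.2,"dy": 0,"dz": 0,"ax": 0,"ay": 0,"az": 0,"hand": 0.4}
    - {"dx": 2.4,"dy": 0,"dz": 0,"ax": 0,"ay": 0,"az": 0,"hand": 0.4}
    - {"dx": 2.4,"dy": 0,"dz": 0,"ax": 0,"ay": 0,"az": 0,"hand": 0.4}
    - {"dx": 0.5,"dy": 0,"dz": 0,"ax": 0,"ay": 0,"az": 0,"hand": 0.4}
    - {"dx": -2,"dy": 0,"dz": -0.2,"ax": 0,"ay": 0,"az": 0,"hand": 0.4}
    - {"dx": -5,"dy": 0,"dz": -2,"ax": 0,"ay": 0,"az": 0,"hand": 0.4}
    - {"dx": -8,"dy": 0,"dz": -6,"ax": 0,"ay": 0,"az": 0,"hand": 0.4}

```text
clock: 7.95
eef_pos: [513.0, -108.2, 106.6]
tool_rot: [-3.135, -0.001, 1.475]
force: [0.5, 0.2, -0.1]
width: 51.2
gripper_force: 0.0
```

Emit:
send_rows:
  series:
    - {"dx": -2,"dy": 0,"dz": -4,"ax": 0,"ay": 0,"az": 0,"hand": 0.4}
    - {"dx": -3,"dy": 0,"dz": -8,"ax": 0,"ay": 0,"az": 0,"hand": 0.4}
    - {"dx": -4,"dy": 0,"dz": -12,"ax": 0,"ay": 0,"az": 0,"hand": 0.4}
    - {"dx": -7,"dy": 0,"dz": -15,"ax": 0,"ay": 0,"az": 0,"hand": 0.4}
    - {"dx": -11,"dy": 0,"dz": -16,"ax": 0,"ay": 0,"az": 0,"hand": 0.4}
    - {"dx": -15,"dy": 0,"dz": -16,"ax": 0,"ay": 0,"az": 0,"hand": 0.4}
    - {"dx": -15,"dy": 0,"dz": -16,"ax": 0,"ay": 0,"az": 0,"hand": 0.4}

```text
clock: 8.65
eef_pos: [498.9, -264.4, 269.3]
tool_rot: [3.14, 0.004, 1.465]
force: [-0.0, 0.5, -0.9]
width: 50.9
gripper_force: 0.0
```

```bash
python3 to.py
python3 - <<'E'
from cell import *
from h import *
g=get_image('top');im=g['pixels'][140:250,165:400,::-1];cv2.imwrite('pics/t3.png',cv2.resize(im,None,fx=3.4,fy=3.4,interpolation=2))
r=plate(g,box=(190,360,155,240));S=np.array([[.9953,-.097],[.097,.9953]])
print(r,S@(np.array(r[0])-[532.5,-44]),(cv2.boxPoints(r)-[532.5,-44])@S.T)
E
```

```text
8.65 [ 498.9 -264.4  269.3] [[0.105, 0.994, 0.001], [0.994, -0.105, -0.005], [-0.004, 0.001, -1.0]] 50.8716919281933 [-0.   0.5 -0.9]
stand xy [ -12.1 -222.6]
((537.4933471679688, 83.04683685302734), (148.97891235351562, 101.28974914550781), 84.99816131591797) [ -7.35366474 126.9340714 ] [[-57.26296213  51.9480816 ]
 [ 44.02347014  52.94605892]
 [ 42.55563266 201.92006119]
 [-58.73079962 200.92208387]]
```

View pics/t3.png

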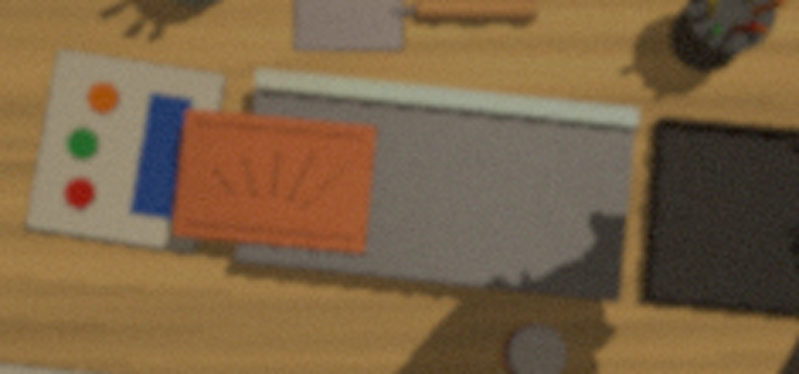

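The plate lies flat and parallel to the ledge, centred at stand y ≈ 126 mm, so about 51 mm sticks out over the slab end. The ink tin at crop (537,350) hasn't moved, and the robot is clear.

```bash
python3 -c "
from cell import *
print(finish_job())"
```

```text
the job is handed in; nothing more can be done
None
```

The plate was slid flat along the ledge until about 51 mm stuck out past the white-slab end, in line with the ledge; the arm was moved clear and the job handed in at about 9 s, with no verdict shown.

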